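# Find the stamped crate and push it to the dispatch rail

### The job

Two look-alike wooden crates stand on the sharpening bench, and one has a burnt ring stamp on its underside. Tip both crates over towards the robot, so that each lies on the side that faced it and shows its underside; then push the stamped one away from the robot until its underside is flush against the low steel dispatch rail, leaving the other lying well short of the rail. Only push: do not lift either crate off the bench, and do not disturb the other things lying about.

Things in the scene. Friction and masses are not known exactly. Their poses are not given: they have to be found in the camera images.
- crate_a: One of two look-alike closed wooden crates, 70 (x) x 110 (y) x 100 (z) mm, 0.3 to 0.65 kg, flat board faces. Origin: centre of its underside; z points to its lid. It starts upright, its own -x face (110 wide, 100 high) towards the robot, yaw up to 0.2 rad. Tipped towards the robot it lies 70 mm high and 100 mm long, own x axis up, underside facing away from the robot, lid facing it.
- crate_b: One of two look-alike closed wooden crates, 70 (x) x 110 (y) x 100 (z) mm, 0.3 to 0.65 kg, flat board faces. Origin: centre of its underside; z points to its lid. It starts upright, its own -x face (110 wide, 100 high) towards the robot, yaw up to 0.2 rad. Tipped towards the robot it lies 70 mm high and 100 mm long, own x axis up, underside facing away from the robot, lid facing it.
- stamp (a point): Centre of the burnt ring stamp (56 mm across, dark, with a bar across it) on the underside of the one crate that has it; it coincides with that crate's origin. The other crate's underside is plain boards.
- crate_a_heel (a point): Middle of the bottom edge of the near (-x) face of crate_a, 35 mm from its origin along -x. Pushed towards the robot near the top of its far face, the crate tips about this edge without sliding, and past about 0.61 rad (35 degrees) of tilt it falls over by itself. This edge stays on the bench throughout.
- crate_b_heel (a point): Middle of the bottom edge of the near (-x) face of crate_b, 35 mm from its origin along -x. Pushed towards the robot near the top of its far face, the crate tips about this edge without sliding, and past about 0.61 rad (35 degrees) of tilt it falls over by itself. This edge stays on the bench throughout.
- rail: The dispatch rail: a fixed steel angle, 660 mm long along its y, 26 mm high, on the far side of the crates. Origin: on the bench at the middle of its face towards the robot; that face is the plane x = 0 of its frame, its x axis pointing away from the robot. Behind the face a 4 mm high foot reaches to x = 40 mm.
- stone: Bystander between the crates: grey sharpening stone, 150 x 28 x 25 mm, origin under its centre, long along x.
- tin: Bystander between the crates: small steel tin, 36 mm across, 65 mm high, origin under its centre.
- wheel: Bystander, left: spare grinding wheel lying flat, 120 mm across, 22 mm thick, origin under its centre.
- mug: Bystander, right: white mug, 76 mm across, 85 mm high, handle at its +y, origin under its centre.
- oil: Bystander, right: amber oil bottle, 48 mm across, 120 mm high, origin under its centre.
- block: Bystander, left: dark wooden block, 60 x 100 x 45 mm, origin under its centre.

How it is judged:
By the outcome, as a careful person would: the job done as asked, in the order asked, and still so for the second after the job is handed in, with the robot touching nothing.
It also fails if it takes over 62 s, if anything falls off the work surface, if the arm or the gripper's body presses on something with over 40 N, if the wrist force passes 120 N, or if a joint passes its speed limit or range.

### The arm

A 6-joint arm with a two-finger parallel gripper is mounted at the origin on the work surface. World frame = base frame: x ahead of the robot, y to its left, z up, the work surface at z = 0. Lengths are in m, angles in rad, forces in N, time in s.
With the tool pointing down it reaches from about 0.35 to 0.85 m from the base axis. Payload 8.1 kg.
Tool frame: the origin (TCP) lies at the very end of the fingers, on their centre line; the grasp point (between the pads) lies 19 mm behind it; z points along the fingers, y is the direction in which the jaws open and shut (so a half turn about z gives the same grasp; the last joint's range is limited). The gripper opens to 85 mm and grips with 20 to 120 N. Pads are 22 mm wide; open, the fingers measure 114 mm over their backs; the gripper's body (76 mm by 85 mm) begins 54 mm behind the grasp point. The pads swing forward as they close: fully open they stand 13 mm farther back than shut.
Start: joints at [1.082, 0.13, 1.488, -0, 1.523, -0.085], TCP at [0.236, 0.552, 0.231] pointing down, gripper open.
Joint ranges: [-2.96, 2.96], [-0.89, 2.26], [0.02, 2.5], [-1.34, 4.48], [0, 2.73], [-2.66, 2.66]. Speed limits (rad/s): [2.39, 2.39, 2.79, 3.14, 3.14, 3.14].

### API

Orientations are given as a unit quaternion [w, x, y, z].
In Python, from rig import env gives the robot as it stands.
- The arm moves only by the tool play_rows, never from a script. Its argument "commands" is a list of rows, each a list of 5 numbers: the shift along the world's x, y, z in units of 40 mm (1.0 is 40 mm), then the turn about the world's z in rad, then the gripper's target within -1 to 1 (fully open at 1, half-way at 0, shut at -1). In form: [[x, y, z, roll, grip], ...]. A call has 1 to 20 rows; each row is the pose to reach, as a shift and turn from the pose measured when the call began; what a row does not reach only later rows make up. A row lasts 1/12 s, in which the tool goes at most 41.7 mm and 7.16 degrees, less where a joint would pass 70% of its speed; a pose out of reach is approached as far as the arm can. A call with a gripper value outside its range is refused whole. The fingers move at their own pace and stop on an object; "newtons" is the grip in N (left out, the last holds). Time passes only in rows, so rows that repeat a pose let the fingers close. It gives the time, the measured TCP pose, the force and the opening at its end, in the units of the state.
- env.read_state(): the state, without advancing time (a new reading comes with each control period).
- env.grab_frame(name): name is "scene" or "top" or "wrist"; returns (picture, depth): 480x640x3 uint8, red, green, blue; 480x640 float32, m along the optical axis (not along the pixel's ray), 0 where there is no reading.
- env.camera_info(name): a dict with "intrinsics" (3x3 intrinsics, pixels), "R" (3x3) and "t" (3): a world point X has camera coordinates R X + t. Camera axes: x right, y down, z forward; pixel columns grow to the right and rows downward; lengths in m; the calibration is good to about 2 mm. A picture is of the moment at which its call begins: read the wrist's pose just before it. camera_info takes no time and is no camera call; for the wrist camera it gives the pose at the moment of the call.
- env.job_done(): hands the job in, once; it reports no verdict.
Trained networks look in the newest picture that a camera, given by its name, has taken for a name from the list of things; names that differ only in an ending like _2 or _b are one class to them, and where a whole thing is asked for, a point or a joint stands for the part that bears it (a point fixed in the world has none). Each returns a list of dicts, best first, with "confidence" (0 to 1); they miss things now and then, are a little off and sometimes report something else, mostly with a low value. They report only what shows in the picture. A call takes as long as a camera call.
- env.cut_out(camera, thing): "region" (480x640 bool, what is visible of it) and "at" ([column, row] in pixels, amid what is visible of it).
The state is a dict: "t": time; "joint_pos": joint angles; "joint_vel": joint speeds; "tau": joint torques, N m; "tcp_pos": TCP position; "tool_rot": TCP orientation; "wrist_force": force on the tool from outside, world axes, zero at the start; "moment": the same for the moment, N m; "finger_gap": finger opening in m.
Only numpy, scipy, OpenCV 4.12 (cv2) and the standard library are available. Lean on these libraries where they do the work, as an engineer would, in place of code of your own. Each camera call takes 0.05 s, during which the arm holds its last target. There are 200 camera calls.

## Working session

There is one attempt and no reset: what is moved stays moved. The work goes in short steps, Python scripts to look and compute and a tool call to move; the robot and the scene stay as the last step left them, time stands still between calls to the robot, and variables do not carry over. Pictures are saved under pics/ and viewed, about 8 in all and at most 12, crops included, and the job is handed in when it is done.

Besides the shell and the picture viewer there is one more tool, called after "Call:" in YAML: its name, and indented under it one key for each argument. play_rows: Moves the arm, as the interface text tells. Its arguments: {"type":"object","properties":{"commands":{"type":"array"},"newtons":{"type":"number"}},"required":["commands"]}

```bash
mkdir -p pics; ls
cat > h.py <<'E'
import numpy as np, cv2
from rig import env
def cloud(name):
    img,d=env.grab_frame(name); c=env.camera_info(name)
    K=np.array(c["intrinsics"]);R=np.array(c["R"]);t=np.array(c["t"])
    v,u=np.mgrid[0:480,0:640]
    P=np.stack([(u-K[0,2])/K[0,0]*d,(v-K[1,2])/K[1,1]*d,d],-1)
    W=(P-t)@R   # R^T (P-t)
    W[d==0]=np.nan
    return img,d,W
def save(n,img): cv2.imwrite("pics/"+n+".png",img[:,:,::-1])
E
python3 - <<'E'
from h import *
s=env.read_state(); print({k:np.round(v,3) for k,v in s.items()})
for n in("top","scene"):
    img,d,W=cloud(n); save(n+"0",img); np.save(n+"W.npy",W)
    c=env.camera_info(n); print(n,np.round(-np.array(c["R"]).T@c["t"],3), np.round(np.array(c["R"])[2],2))
    for th in("crate_a","rail","stone","tin","wheel","mug","oil","block"):
        for r in env.cut_out(n,th):
            m=r["region"]; p=W[m]; p=p[~np.isnan(p[:,0])]
            if len(p): print(n,th,round(r["confidence"],2),np.round(r["at"]),m.sum(),np.round(np.percentile(p,[2,50,98],axis=0),3).tolist())
E
```

```text
pics
{'t': np.float64(0.0), 'joint_pos': array([ 1.082,  0.131,  1.489, -0.   ,  1.523, -0.085]), 'joint_vel': array([-0.002,  0.001, -0.001,  0.   ,  0.001, -0.001]), 'tau': array([-1.0000e-03, -5.6938e+01, -5.0056e+01, -0.0000e+00,  1.4000e-02,
       -0.0000e+00]), 'tcp_pos': array([0.235, 0.551, 0.23 ]), 'tool_rot': array([-0.   ,  0.201,  0.98 , -0.001]), 'wrist_force': array([-0.416,  0.263, -0.739]), 'moment': array([ 0.008, -0.057,  0.02 ]), 'finger_gap': np.float64(0.085)}
top [0.354 0.014 1.285] [ 0.16 -0.03 -0.99]
top crate_a 0.77 [372. 234.] 2313 [[0.521, -0.184, 0.008], [0.554, -0.127, 0.1], [0.595, -0.074, 0.105]]
top crate_a 0.56 [244. 217.] 2353 [[0.559, 0.077, 0.011], [0.59, 0.13, 0.1], [0.631, 0.186, 0.105]]
top rail 0.6 [305. 146.] 5346 [[0.726, -0.324, -0.0], [0.768, -0.003, 0.006], [0.81, 0.307, 0.03]]
top stone 0.83 [305. 267.] 922 [[0.427, -0.006, 0.019], [0.499, 0.007, 0.025], [0.572, 0.02, 0.031]]
top stone 0.34 [245. 220.] 2355 [[0.558, 0.077, 0.009], [0.59, 0.13, 0.1], [0.631, 0.186, 0.105]]
top tin 0.85 [306. 213.] 255 [[0.596, -0.005, 0.016], [0.608, 0.00
[... 1430 characters left out ...]
00.] 2988 [[0.526, -0.181, 0.005], [0.589, -0.114, 0.071], [0.601, -0.075, 0.102]]
scene wheel 0.59 [550. 288.] 2833 [[0.42, 0.363, 0.004], [0.486, 0.419, 0.023], [0.53, 0.471, 0.025]]
scene mug 0.9 [260. 141.] 1149 [[0.341, -0.423, 0.003], [0.397, -0.374, 0.057], [0.445, -0.35, 0.085]]
scene mug 0.53 [193. 167.] 821 [[0.572, -0.442, 0.002], [0.598, -0.411, 0.058], [0.612, -0.399, 0.12]]
scene mug 0.17 [386. 249.] 3928 [[0.568, 0.077, 0.006], [0.628, 0.144, 0.077], [0.639, 0.187, 0.102]]
scene oil 0.91 [191. 166.] 835 [[0.555, -0.469, 0.0], [0.597, -0.411, 0.056], [0.612, -0.399, 0.12]]
scene block 0.35 [292. 198.] 2968 [[0.526, -0.181, 0.005], [0.589, -0.114, 0.071], [0.601, -0.075, 0.102]]
```

```bash
cat >> h.py <<'E'
def rect(W,box,z0,z1):
    m=(W[...,2]>z0)&(W[...,2]<z1)&(W[...,0]>box[0])&(W[...,0]<box[1])&(W[...,1]>box[2])&(W[...,1]<box[3])
    p=W[m]; c,s,a=cv2.minAreaRect((p[:,:2]*1000).astype(np.float32))
    return np.round(np.array(c),1),np.round(s,1),round(a,2),len(p),np.round(cv2.boxPoints((c,s,a))).tolist()
def rail(W):
    m=(W[...,2]>.018)&(W[...,2]<.034)&(W[...,0]>.69)&(W[...,0]<.83)&(abs(W[...,1])<.34)
    p=W[m]; k=np.polyfit(p[:,1],p[:,0],1); r=p[:,0]-np.polyval(k,p[:,1])
    return k,np.percentile(r,[2,50,98]),len(p)
E
python3 - <<'E'
from h import *
for n in("top","scene"):
    W=np.load(n+"W.npy")
    print(n,"R",rect(W,(.48,.66,-.22,-.04),.092,.112)); print("L",rect(W,(.5,.68,.04,.22),.092,.112)); print(rail(W))
E
```

```text
top R (array([ 560.1, -130. ]), array([ 70.7, 110.5]), 6.95, 1888, [[518.0, -79.0], [532.0, -189.0], [602.0, -181.0], [589.0, -71.0]])
L (array([597.8, 132.3]), array([111.3,  71.8]), 83.09, 1899, [[555.0, 81.0], [627.0, 73.0], [640.0, 183.0], [569.0, 192.0]])
(array([-0.0884657 ,  0.75131893]), array([-0.00331176, -0.00028549,  0.00421836]), 1118)
scene R (array([ 561.8, -131.7]), array([ 73.8, 112.3]), 6.96, 1001, [[518.0, -80.0], [532.0, -192.0], [605.0, -183.0], [592.0, -71.0]])
L (array([598.7, 130.1]), array([112.6,  73.3]), 82.94, 1530, [[555.0, 79.0], [628.0, 70.0], [642.0, 181.0], [569.0, 190.0]])
(array([-0.08880264,  0.75381861]), array([-0.00473648,  0.00044549,  0.00318626]), 1667)
```

View pics/top0.png

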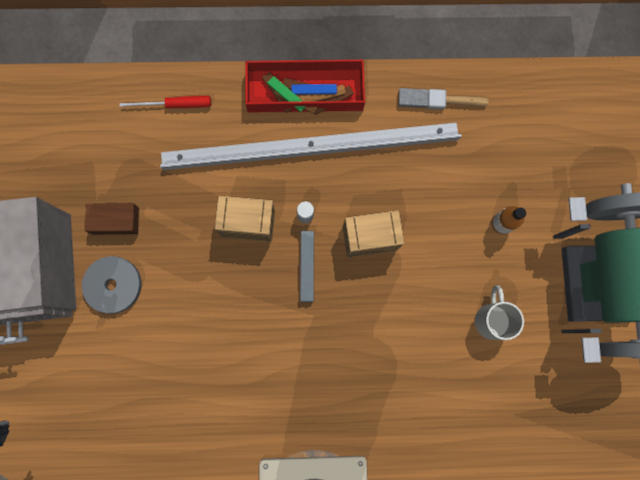

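View pics/scene0.png

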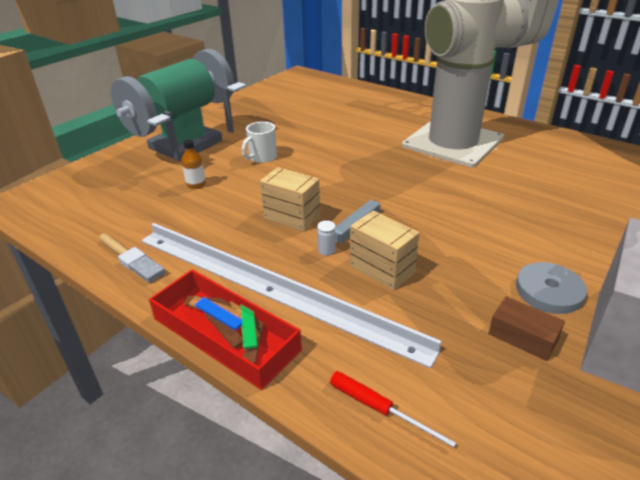

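Call:
play_rows:
  commands:
    - [2.9, -6.3, 0, 0.1, 0]
    - [2.9, -6.3, 0, 0.2, 0]
    - [2.9, -6.3, 0, 0.284, 0]
    - [2.9, -6.3, 0, 0.284, 0]
    - [2.9, -6.3, 0, 0.284, 0]
    - [2.9, -6.3, 0, 0.284, 0]
    - [2.9, -6.3, 0, 0.284, 0]
    - [10.55, -10.7, 0, 0.284, 0]
    - [10.55, -10.7, 0, 0.284, 0]
    - [10.55, -10.7, 0, 0.284, 0]
    - [10.55, -10.7, 0, 0.284, 0]
    - [10.55, -10.7, 0, 0.284, 0]
    - [10.55, -10.7, 0, 0.284, 0]
    - [10.55, -10.7, 0, 0.284, 0]
    - [10.55, -10.7, 0, 0.284, 0]
    - [10.55, -10.7, 0, 0.284, 0]
    - [10.55, -10.7, 0, 0.284, 0]
    - [10.55, -10.7, 0, 0.284, 0]
    - [10.55, -10.7, 0, 0.284, 0]
    - [10.55, -10.7, 0, 0.284, 0]

```text
t: 2.57
tcp_pos: [0.6569, 0.1247, 0.2315]
tool_rot: [-0.0, 0.059, 0.998, 0.0]
wrist_force: [-0.1, 0.6, 0.3]
finger_gap: 0.0424
```

Call:
play_rows:
  commands:
    - [0, 0, -1, 0, 0]
    - [0, 0, -2, 0, 0]
    - [0, 0, -3, 0, 0]
    - [0, 0, -3.8, 0, 0]
    - [0, 0, -3.8, 0, 0]
    - [0, 0, -3.8, 0, 0]
    - [-0.2, 0.02, -3.8, 0, 0]
    - [-0.4, 0.05, -3.8, 0, 0]
    - [-0.6, 0.07, -3.8, 0, 0]
    - [-0.75, 0.09, -3.8, 0, 0]
    - [-0.9, 0.11, -3.8, 0, 0]
    - [-1.0, 0.12, -3.8, 0, 0]
    - [-1.0, 0.12, -3.8, 0, 0]

```text
t: 3.65
tcp_pos: [0.6171, 0.1298, 0.0814]
tool_rot: [0.001, 0.059, 0.998, 0.0]
wrist_force: [4.3, -1.1, 6.0]
finger_gap: 0.0426
```

Run:
```python
from h import *
img,d,W=cloud("scene"); save("tip1",img[120:400,180:560].repeat(2,0).repeat(2,1)); print(env.read_state()["wrist_force"])
```

```text
[ 4.36842591 -0.21859398  5.72990385]
```

View pics/tip1.png

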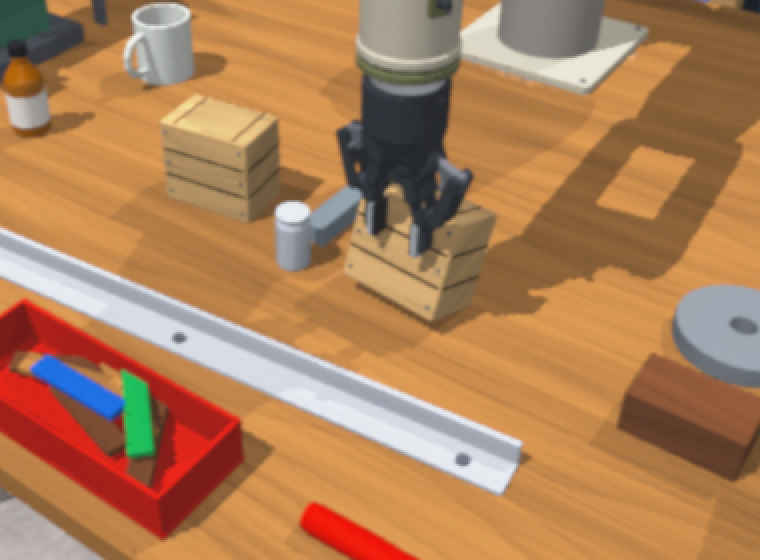

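Picture: the left crate (crop px ~420,260) is tilting towards the robot on its near edge; nothing else is touched. Continuing.

Call:
play_rows:
  commands:
    - [-0.2, 0.02, 0, 0, 0]
    - [-0.35, 0.04, 0, 0, 0]
    - [-0.5, 0.06, 0, 0, 0]
    - [-0.65, 0.08, 0, 0, 0]
    - [-0.75, 0.09, 0, 0, 0]
    - [-0.75, 0.09, 0, 0, 0]
    - [-0.75, 0.09, 0, 0, 0]
    - [-0.75, 0.09, 0, 0, 0]

```text
t: 4.37
tcp_pos: [0.5872, 0.1333, 0.0808]
tool_rot: [0.001, 0.059, 0.998, 0.0]
wrist_force: [0.6, 0.3, 0.2]
finger_gap: 0.0428
```

Run:
```python
from h import *
img,d,W=cloud("scene"); save("tip2",img[120:400,180:560]); print(env.read_state()["wrist_force"])
print(rect(W,(.4,.6,.05,.22),.06,.08))
m=(W[...,0]>.45)&(W[...,0]<.66)&(W[...,1]>.05)&(W[...,1]<.22)&(W[...,2]<.14)
print(np.nanpercentile(W[m],[1,50,99],axis=0))
```

```text
[-0.54231632  1.19194972 -0.54972389]
(array([510.5, 141.1]), array([109.5, 104.1]), 83.98, 1145, [[453.0, 92.0], [557.0, 81.0], [568.0, 190.0], [464.0, 201.0]])
[[ 0.46529366  0.05297548 -0.00170054]
 [ 0.56553634  0.15800967  0.00314822]
 [ 0.65801332  0.21827561  0.13756536]]
```

Call:
play_rows:
  commands:
    - [0, 0, 1, 0, 0]
    - [0, 0, 2, 0, 0]
    - [0, 0, 3, 0, 0]
    - [0.4, -1, 3.5, 0.1, 0]
    - [0.82, -6.41, 3.5, 0.2, 0]
    - [0.82, -6.41, 3.5, 0.24, 0]
    - [0.82, -6.41, 3.5, 0.24, 0]
    - [0.82, -6.41, 3.5, 0.24, 0]
    - [0.82, -6.41, 3.5, 0.24, 0]
    - [0.82, -6.41, 3.5, 0.24, 0]
    - [0.82, -6.41, 3.5, 0.24, 0]
    - [0.82, -6.41, 3.5, 0.24, 0]

```text
t: 5.42
tcp_pos: [0.6201, -0.1238, 0.2205]
tool_rot: [0.001, -0.06, 0.998, 0.001]
wrist_force: [-0.1, -0.4, -0.3]
finger_gap: 0.0426
```

Call:
play_rows:
  commands:
    - [0, 0, -1, 0, 0]
    - [0, 0, -2, 0, 0]
    - [0, 0, -3, 0, 0]
    - [0, 0, -3.5, 0, 0]
    - [0, 0, -3.5, 0, 0]
    - [0, 0, -3.5, 0, 0]
    - [-0.2, -0.02, -3.5, 0, 0]
    - [-0.4, -0.05, -3.5, 0, 0]
    - [-0.6, -0.07, -3.5, 0, 0]
    - [-0.75, -0.09, -3.5, 0, 0]
    - [-0.9, -0.11, -3.5, 0, 0]
    - [-1.05, -0.12, -3.5, 0, 0]
    - [-1.2, -0.14, -3.5, 0, 0]
    - [-1.35, -0.16, -3.5, 0, 0]
    - [-1.5, -0.18, -3.5, 0, 0]
    - [-1.65, -0.2, -3.5, 0, 0]
    - [-1.75, -0.21, -3.5, 0, 0]
    - [-1.75, -0.21, -3.5, 0, 0]
    - [-1.75, -0.21, -3.5, 0, 0]
    - [-1.75, -0.21, -3.5, 0, 0]

```text
t: 7.08
tcp_pos: [0.55, -0.1321, 0.0803]
tool_rot: [0.001, -0.06, 0.998, 0.001]
wrist_force: [-0.0, -0.7, 0.4]
finger_gap: 0.0425
```

Call:
play_rows:
  commands:
    - [0, 0, 1, 0, 0]
    - [0, 0, 2, 0, 0]
    - [0, 0, 3, 0, 0]
    - [0, 0, 3.5, 0, 0]
    - [0, 0, 3.5, 0, 0]

```text
t: 7.5
tcp_pos: [0.5534, -0.1331, 0.2276]
tool_rot: [0.006, -0.06, 0.998, -0.001]
wrist_force: [0.7, -1.1, -0.3]
finger_gap: 0.0429
```

Run:
```python
from h import *
img,d,W=cloud("scene"); save("tip3",img[120:400,180:560].repeat(2,0).repeat(2,1)); print(env.read_state()["wrist_force"])
print("L",rect(W,(.4,.6,.05,.22),.06,.08)); print("R",rect(W,(.38,.6,-.22,-.04),.06,.08))
img,d,W=cloud("top")
print("L",rect(W,(.4,.6,.05,.22),.06,.08)); print("R",rect(W,(.38,.6,-.22,-.04),.06,.08))
```

```text
[-0.30343316 -0.06839676 -0.50383897]
L (array([510.8, 140.1]), array([112.3, 104.9]), 83.29, 1870, [[452.0, 90.0], [556.0, 78.0], [569.0, 190.0], [465.0, 202.0]])
R (array([ 474. , -142.1]), array([104.5, 112. ]), 7.32, 1243, [[415.0, -93.0], [429.0, -204.0], [533.0, -191.0], [519.0, -80.0]])
L (array([509.4, 141.9]), array([110.8, 100.4]), 83.67, 2668, [[453.0, 92.0], [553.0, 81.0], [565.0, 191.0], [466.0, 202.0]])
R (array([ 472.1, -140.5]), array([100.9, 111. ]), 6.73, 2573, [[416.0, -91.0], [429.0, -202.0], [529.0, -190.0], [516.0, -80.0]])
```

View pics/tip3.png

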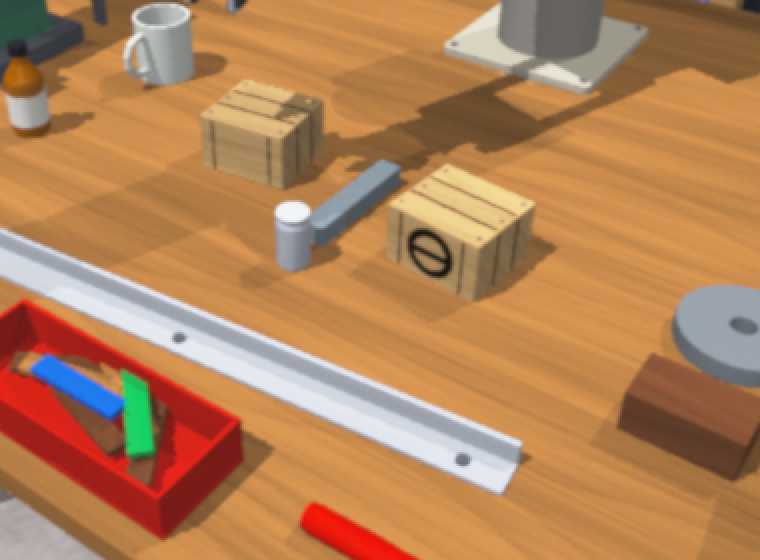

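Picture: both crates lie tipped; the left one (y≈+0.14, crop px 430,253) carries the ring stamp and the right one is plain. Moving behind the stamped crate.

Call:
play_rows:
  commands:
    - [-2.96, 7.05, 0, -0.1, 0.5]
    - [-2.96, 7.05, 0, -0.2, 0.5]
    - [-2.96, 7.05, 0, -0.23, 0.5]
    - [-2.96, 7.05, 0, -0.23, 0.5]
    - [-2.96, 7.05, 0, -0.23, 0.5]
    - [-2.96, 7.05, 0, -0.23, 0.5]
    - [-2.96, 7.05, 0, -0.23, 0.5]
    - [-2.96, 7.05, 0, -0.23, 0.5]
    - [-2.96, 7.05, 0, -0.23, 0.5]
    - [-2.96, 7.05, 0, -0.23, 0.5]
    - [-2.96, 7.05, 0, -0.23, 0.5]
    - [-2.96, 7.05, 0, -0.23, 0.5]

```text
t: 8.6
tcp_pos: [0.4326, 0.1486, 0.2205]
tool_rot: [0.001, 0.056, 0.998, -0.0]
wrist_force: [0.5, 0.3, -0.7]
finger_gap: 0.0641
```

Call:
play_rows:
  commands:
    - [0, 0, -1, 0, 0.5]
    - [0, 0, -2, 0, 0.5]
    - [0, 0, -3, 0, 0.5]
    - [0, 0, -4, 0, 0.5]
    - [0, 0, -4.7, 0, 0.5]
    - [0, 0, -5.1, 0, 0.5]
    - [0, 0, -5.1, 0, 0.5]
    - [0, 0, -5.1, 0, 0.5]
    - [0.15, -0.02, -5.1, 0, 0.5]
    - [0.3, -0.04, -5.1, 0, 0.5]
    - [0.45, -0.05, -5.1, 0, 0.5]
    - [0.6, -0.07, -5.1, 0.01, 0.5]

```text
t: 9.6
tcp_pos: [0.4578, 0.1459, 0.0177]
tool_rot: [0.002, 0.051, 0.999, 0.0]
wrist_force: [-4.5, 0.2, 2.6]
finger_gap: 0.0639
```

Run:
```python
from h import *
for n in("scene","top"):
    img,d,W=cloud(n); print("L",rect(W,(.46,.66,.05,.22),.06,.08))
print(env.read_state()["wrist_force"])
```

```text
L (array([518.6, 144.8]), array([128.9, 118.2]), 89.28, 2064, [[459.0, 81.0], [577.0, 80.0], [579.0, 209.0], [460.0, 210.0]])
L (array([524.9, 140.9]), array([110.5,  97.1]), 83.82, 621, [[471.0, 91.0], [567.0, 81.0], [579.0, 191.0], [483.0, 201.0]])
[-0.09768438  0.45562143 -0.18881465]
```

Call:
play_rows:
  commands:
    - [0.2, -0.02, 0, 0.01, 0.5]
    - [0.4, -0.03, 0, 0.024, 0.5]
    - [0.6, -0.05, 0, 0.036, 0.5]
    - [0.8, -0.06, 0, 0.05, 0.5]
    - [1.0, -0.07, 0, 0.062, 0.5]
    - [1.2, -0.08, 0, 0.075, 0.5]
    - [1.4, -0.08, 0, 0.087, 0.5]
    - [1.6, -0.08, 0, 0.1, 0.5]
    - [1.8, -0.08, 0, 0.114, 0.5]
    - [2.0, -0.08, 0, 0.128, 0.5]
    - [2.2, -0.07, 0, 0.142, 0.5]
    - [2.4, -0.06, 0, 0.156, 0.5]
    - [2.6, -0.05, 0, 0.17, 0.5]
    - [2.8, -0.04, 0, 0.182, 0.5]
    - [3.0, -0.02, 0, 0.19, 0.5]
    - [3.2, 0, 0, 0.19, 0.5]
    - [3.2, 0, 0, 0.19, 0.5]

```text
t: 11.12
tcp_pos: [0.5887, 0.146, 0.0181]
tool_rot: [0.003, -0.044, 0.999, 0.0]
wrist_force: [0.4, 0.1, -0.1]
finger_gap: 0.0639
```

Run:
```python
from h import *
for n in("scene","top"):
    img,d,W=cloud(n); save("push_"+n,img[120:400,180:560].repeat(2,0).repeat(2,1) if n=="scene" else img); r=rect(W,(.605,.715,.05,.22),.06,.08); print("L",r,rail(W)[0])
    m=(W[...,0]>.64)&(W[...,0]<.76)&(W[...,1]>.07)&(W[...,1]<.2)&(W[...,2]>.035)&(W[...,2]<.06); p=W[m]
    if m.sum()>50:
        k=np.polyfit(p[:,1],p[:,0],1); print("underside",m.sum(),k)
print(env.read_state()["wrist_force"])
```

```text
L (array([653.1, 148. ]), array([106., 117.]), 5.03, 2431, [[595.0, 202.0], [605.0, 85.0], [711.0, 94.0], [701.0, 211.0]]) [-0.10923898  0.74870773]
underside 540 [-0.08604486  0.7166096 ]
L (array([662.8, 100.5]), array([88.3,  4.9]), 6.67, 75, [[619.0, 98.0], [619.0, 93.0], [707.0, 103.0], [706.0, 108.0]]) [-0.08956958  0.75100656]
[-1.38261381  0.26613307  0.09172416]
```

View pics/push_scene.png

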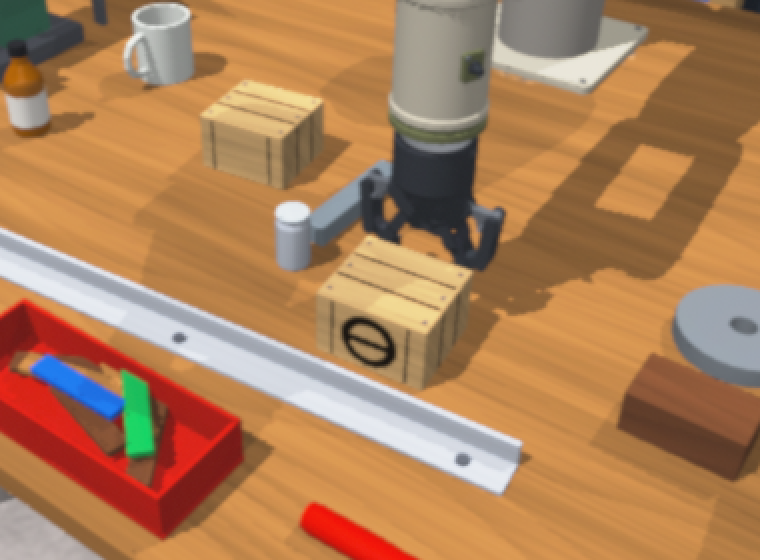

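Picture: stamped crate (crop px 390,310) is square to the rail with about 32 mm left; bystanders untouched. Final push, then feeling for contact.

Call:
play_rows:
  commands:
    - [0.15, 0.01, 0, 0, 0.5]
    - [0.3, 0.03, 0, 0, 0.5]
    - [0.45, 0.04, 0, 0, 0.5]
    - [0.55, 0.05, 0, 0, 0.5]
    - [0.65, 0.06, 0, 0, 0.5]
    - [0.7, 0.06, 0, 0, 0.5]
    - [0.75, 0.07, 0, 0, 0.5]

```text
t: 11.8
tcp_pos: [0.6178, 0.1487, 0.0179]
tool_rot: [0.003, -0.044, 0.999, 0.0]
wrist_force: [-3.7, -1.0, 0.2]
finger_gap: 0.0639
```

Call:
play_rows:
  commands:
    - [0.07, 0.01, 0, 0, 0.5]
    - [0.1, 0.01, 0, 0, 0.5]
    - [0.13, 0.01, 0, 0, 0.5]

```text
t: 12.05
tcp_pos: [0.6208, 0.149, 0.0172]
tool_rot: [0.0, -0.044, 0.999, 0.0]
wrist_force: [-17.7, -1.7, 7.2]
finger_gap: 0.0641
```

Call:
play_rows:
  commands:
    - [0.05, 0, 0, 0, 0.5]
    - [0.08, 0.01, 0, 0, 0.5]

```text
t: 12.22
tcp_pos: [0.6205, 0.1491, 0.016]
tool_rot: [-0.004, -0.044, 0.999, -0.0]
wrist_force: [-20.4, -1.9, 6.4]
finger_gap: 0.0637
```

Call:
play_rows:
  commands:
    - [0.08, 0.01, 0, 0, 0.5]
    - [0.12, 0.01, 0, 0, 0.5]
    - [0.12, 0.01, 0, 0, 0.5]

```text
t: 12.47
tcp_pos: [0.6199, 0.1494, 0.0138]
tool_rot: [-0.009, -0.044, 0.999, -0.0]
wrist_force: [-24.2, -1.8, 7.3]
finger_gap: 0.0639
```

Call:
play_rows:
  commands:
    - [-0.2, -0.02, 0, 0, 0.5]
    - [-0.5, -0.04, 0, 0, 0.5]
    - [-1, -0.09, 0, 0, 0.5]
    - [-1.5, -0.13, 0, 0, 0.5]
    - [-1.5, -0.13, 1, 0, 0.5]
    - [-1.5, -0.13, 2, 0, 0.5]
    - [-1.5, -0.13, 3, 0, 0.5]
    - [-1.8, -0.13, 4, 0, 0.5]
    - [-2.4, -0.13, 5, 0, 0.5]
    - [-3, -0.13, 5, 0, 0.5]
    - [-4, -0.13, 5, 0, 0.5]
    - [-4, -0.13, 5, 0, 0.5]

```text
t: 13.47
tcp_pos: [0.4543, 0.1442, 0.2131]
tool_rot: [-0.011, -0.045, 0.999, -0.0]
wrist_force: [-0.3, -0.5, -1.3]
finger_gap: 0.0642
```

Run:
```python
from h import *
for n in("scene","top"):
    img,d,W=cloud(n); save("fin_"+n,img[120:400,180:560].repeat(2,0).repeat(2,1) if n=="scene" else img)
    print(n,"L",rect(W,(.58,.79,.05,.24),.06,.08)); print("R",rect(W,(.38,.6,-.22,-.04),.06,.08)); print(rail(W)[0])
    m=(W[...,0]>.68)&(W[...,0]<.79)&(W[...,1]>.09)&(W[...,1]<.2)&(W[...,2]>.035)&(W[...,2]<.06); p=W[m]
    if m.sum()>50: print("underside",m.sum(),np.polyfit(p[:,1],p[:,0],1))
    m=(W[...,0]>.68)&(W[...,0]<.79)&(W[...,1]>.23)&(W[...,1]<.3)&(W[...,2]>.02)&(W[...,2]<.03); p=W[m]
    print("rail lip x+.0886y", np.percentile(p[:,0]+.0886*p[:,1],[2,50,98]))
    for th in("stone","tin","wheel","mug","oil","block"):
        for r in env.cut_out(n,th)[:1]:
            p=W[r["region"]]; print(th,round(r["confidence"],2),np.round(np.nanmedian(p,axis=0),3))
```

```text
scene L (array([686.9, 154.7]), array([104. , 111.4]), 4.27, 2618, [[631.0, 206.0], [639.0, 95.0], [743.0, 103.0], [735.0, 214.0]])
R (array([ 473.2, -142.8]), array([106.2, 113.1]), 7.11, 1230, [[413.0, -93.0], [427.0, -205.0], [533.0, -192.0], [519.0, -80.0]])
[-0.09320353  0.75298994]
underside 524 [-0.085434   0.7487931]
rail lip x+.0886y [0.74895533 0.75429995 0.756903  ]
stone 0.82 [0.511 0.013 0.024]
tin 0.98 [0.624 0.013 0.044]
wheel 0.72 [0.486 0.419 0.023]
mug 0.79 [ 0.395 -0.375  0.056]
oil 0.75 [ 0.598 -0.41   0.058]
block 0.56 [0.633 0.419 0.045]
top L (array([685.2, 156. ]), array([101.6, 110.4]), 4.63, 2247, [[630.0, 207.0], [639.0, 97.0], [740.0, 105.0], [731.0, 215.0]])
R (array([ 471.8, -140.7]), array([100., 111.]), 6.69, 2657, [[416.0, -91.0], [429.0, -202.0], [528.0, -190.0], [515.0, -80.0]])
[-0.08957307  0.75095654]
rail lip x+.0886y [0.74829053 0.75131908 0.75568699]
stone 0.89 [0.503 0.007 0.026]
tin 0.74 [0.608 0.009 0.064]
wheel 0.85 [0.468 0.424 0.023]
mug 0.64 [ 0.38  -0.392  0.034]
oil 0.87 [ 0.58  -0.41   0.079]
block 0.87 [0.609 0.425 0.046]
```

View pics/fin_scene.png

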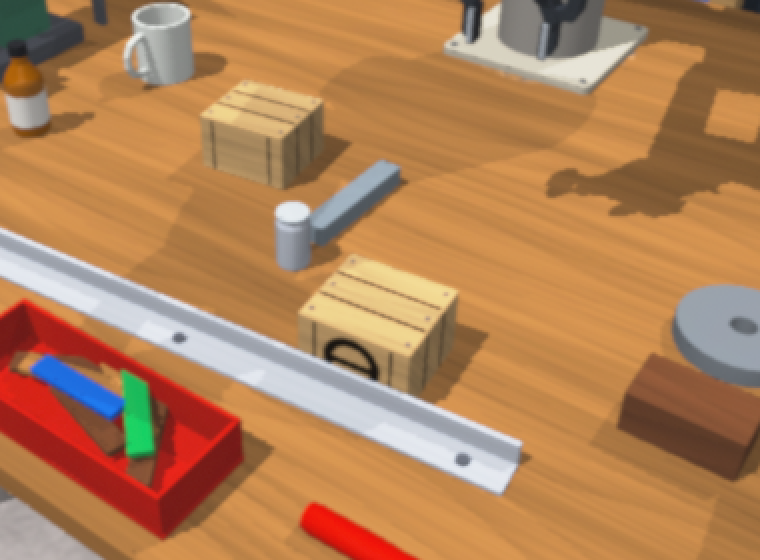

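```bash
python3 -c "
from rig import env
print(env.job_done())"
```

```text
the job is handed in; nothing more can be done
None
```

I tipped both crates over towards the robot. The ring stamp was on the left one (y ≈ +0.14), so I pushed that crate to the rail, squaring it up on the way. I then moved the arm clear and handed the job in at about 14 s.

- **Flush at the rail:** While pushing, the wrist force rose from about 4 N to 24 N and the tool stopped advancing, so the crate was in contact with the rail. Afterwards the underside measured x = 0.749 − 0.085·y, and the front of the rail x ≈ 0.748 to 0.749 − 0.089·y. They agree within the 2 mm camera calibration and about 0.004 rad in angle.
- **Other crate:** It lies tipped where it fell, with its underside about 0.24 m short of the rail.
- **Bystanders:** In the final picture they stand where they did. The position estimates shifted by a few millimetres (up to 13 mm for the block from above). The largest shifts were on the wheel and the block, which the arm passed over only at the start at z ≈ 0.23 m. I put this down to noise in the image regions.

No check failed.

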